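Turn a stack-nest sample pan into its stacking seats and swing the hold-down over it

ROBOT

A 7-joint arm with a two-finger parallel gripper is mounted at the origin on the work surface. World frame = base frame: x ahead of the robot, y to its left, z up, the work surface at z = 0. Lengths are in m, angles in rad, forces in N, time in s.
With the tool pointing down it reaches from about 0.4 to 0.9 m from the base axis. Payload 5.6 kg.
Tool frame: the origin (TCP) lies midway between the tips of the shut fingers; the grasp point (between the pads) lies arm.tcp_to_grasp behind it (arm.tcp_to_grasp is the distance from the TCP to the grasp point, in m); z points along the fingers, y is the direction in which the jaws open and shut (so a half turn about z gives the same grasp; the last joint's range is limited). The gripper opens to 92 mm and grips with 3 to 60 N. Pads are 20 mm wide; open, the fingers measure 128 mm over their backs; the gripper's body (75 mm by 189 mm) begins 69 mm behind the grasp point.
Start: joints at [-1.238, 0.468, -0.012, 1.603, 0.006, 1.071, -0.056], TCP at [0.239, 0.605, 0.215] pointing down, gripper open.
Joint ranges: [-2.53, 2.53], [-0.31, 2.02], [-1.57, 1.55], [0.28, 2.44], [-1.29, 4.43], [0.15, 1.84], [-2.92, 2.92]. Speed limits (rad/s): [2.57, 2.57, 3.14, 3.14, 3.14, 3.14, 3.14].

INTERFACE

Orientations are given as a rotation vector (axis times angle).
In Python, from bench import arm, optics, ticket gives the robot as it stands. The module is installed in compiled form; this text tells all that it offers.
- The arm moves only by the tool move_arm, never from a script. Its argument "motion" is a list of rows, each an object with "xyz": the shift along the tool's x, y, z in m, a list of three; "rotation": the turn, a rotation vector about the tool's x, y, z in degrees, a list of three. A call has 1 to 8 rows; each row is the pose to reach, as a shift and turn from the pose measured when the call began, along the tool's axes at that moment; what a row does not reach only later rows make up. A row lasts 1/10 s, in which the tool goes at most 50 mm and 8.59 degrees, less where a joint would pass 70% of its speed; a pose out of reach is approached as far as the arm can. A call with a gripper value outside its range is refused whole. "fingers" is the finger opening in m, from 0 to 0.0919, set as the call begins (left out, the last holds). The fingers move at their own pace and stop on an object; the grip force is fixed at half the most. Time passes only in rows, so rows that repeat a pose let the fingers close. It gives the time, the measured TCP pose, the force and the opening at its end, in the units of the state.
- arm.get_state(): the state, without advancing time (a new reading comes with each control period).
- optics.read_camera(name): name is "side" or "top"; returns the picture (384x512x3 uint8, red, green, blue); there is no depth.
- optics.calibration(name): a dict with "camera_matrix" (3x3 intrinsics, pixels), "R" (3x3) and "t" (3): a world point X has camera coordinates R X + t. Camera axes: x right, y down, z forward; pixel columns grow to the right and rows downward; lengths in m; the calibration is good to about 2 mm. A picture is of the moment at which its call begins. calibration takes no time and is no camera call.
- ticket.job_done(): hands the job in, once; it reports no verdict.
Trained networks look in the newest picture that a camera, given by its name, has taken for a name from the list of things; names that differ only in an ending like _2 or _b are one class to them, and where a whole thing is asked for, a point or a joint stands for the part that bears it (a point fixed in the world has none). Each returns a list of dicts, best first, with "score" (0 to 1); they miss things now and then, are a little off and sometimes report something else, mostly with a low value. They report only what shows in the picture. A call takes as long as a camera call. They do not tell look-alikes from the thing itself.
- optics.outline_of(camera, target): "mask" (384x512 bool, what is visible of it).
- optics.place_of(camera, target): "position" ([x, y, z] in m, in world coordinates, good to about 4 mm: a listed point, or the origin of a listed thing).
The state is a dict: "t": time; "qpos": joint angles; "joint_vel": joint speeds; "tau": joint torques, N m; "tool_pos": TCP position; "tcp_rot": TCP orientation; "wrist_force": force on the tool from outside, world axes, zero at the start; "torque": the same for the moment, N m; "finger_gap": finger opening in m.
Only numpy, scipy, OpenCV 4.12 (cv2) and the standard library are available. Lean on these libraries where they do the work, as an engineer would, in place of code of your own. Each camera call takes 0.05 s, during which the arm holds its last target. There are 200 camera calls.

TASK

On the shaker deck a loaded stack-nest pan rides loose on the rim of the pan below it. Turn it clockwise (seen from above) by its ears, gently and without lifting it, until you feel it drop into its stacking seats, and stop there; the other way round it would nest inside the lower pan. Then swing the hold-down arm in over the pan all the way to its stop, let go, and leave the tin standing in the pan and the other things on the bench undisturbed.

Things in the scene. Friction and masses are not known exactly. Their poses are not given: they have to be found in the camera images.
- station: Round grey shaker deck fixed to the bench, 260 mm across, top 35 mm above the bench. Origin: on the bench at the deck's centre, z up. The 18 mm post of the hold-down stands 150 mm from the centre along the station's +y.
- lower_rim (a point): Centre of the rim of the lower pan, 110 mm above the bench. That steel pan, 152 mm across, is clamped on the deck; how it is turned differs every time and is not measured (this point turns with the deck). Its 7 mm wall has three shallow seats (notches 19 mm wide, 8 mm deep) and three deep nesting channels.
- pan: Upper steel pan, loose, 0.4 kg plus the 0.2 kg tin, 158 mm across at its top rim, 70 mm high. Origin: centre of its underside, z up, 98 mm above the bench at the start. Three 12 mm pins on its wall ride on the lower rim; a spigot keeps it centred within 2 mm. Turned clockwise by 30 to 75 degrees it drops 8 mm into the seats and blocks; anticlockwise it drops deep into the channels.
- pan_ear (a point): Centre of the ear on the pan's +x side; a second ear is opposite, on -x. Each is a radial upright steel plate 10 mm thick, reaching from 67 to 112 mm from the pan's centre, 30 to 50 mm above its underside. Turning the pan takes 3 to 12 N at an ear, sliding; blocked in the seats it resists up to 20 N and more. This point is 90 mm out, 40 mm up.
- clamp (a joint): Hold-down arm, flat steel bar (18 by 125 mm) hinged on the post, rad. 0 = stop, arm pointing at the station's centre; grows as it swings out, clockwise from above, to 2.4. Starts at 1.7 to 2.2, stays where left (about 1 N at the knob moves it). Underside 164 mm above the bench: 4 mm over the seated pan's rim; an unseated pan blocks it.
- clamp_knob (a point): Centre of the black upright knob on the hold-down arm, 16 mm across, 24 mm high, standing on the bar from 176 to 200 mm above the bench; 100 mm from the hinge axis.
- clamp_hinge (a point): Point on the hinge axis of the hold-down arm, on top of the post, 170 mm above the bench.
- tin: Closed plain tin standing in the upper pan, 54 mm across, 42 mm high. Origin: centre of its underside, z up.
- jug: Small white cup on the bench beside the station, 64 mm across, 75 mm high; leave alone. Origin: centre of its underside.
- weight: Brass weight on the bench beyond the station, 40 mm across, 45 mm high; leave alone. Origin: centre of its underside.
- brush: Brush lying on the bench in front and to the left of the station; leave alone. Origin: centre of its underside.
- sieve: Loose open steel sieve on the bench to the left, 160 mm across, 50 mm high; leave alone. Origin: centre of its underside.
There are look-alikes about, which are no part of the job. What is shaped like the pan but purple is not meant. There is more than one size of the tin; the one meant has the size given above.

How it is judged:
On the way, in this order (a step that is already met when the one before it is completed fails the run):
1. the pan has dropped level into its stacking seats (height (world z) of pan between 0.087 and 0.093 m and angle between pan's own z axis and vertical below 0.03 rad and horizontal distance between pan and station below 0.006 m), for 0.3 s.
2. with the pan seated, the hold-down arm is swung over it to its stop (all of step 1 and value of joint clamp below 0.12 rad), for 0.2 s.
At the end, for the whole second after the job is handed in: The upper pan sits in its stacking seats (underside 90 mm above the bench, within 3 mm), level within 0.03 rad, within 6 mm of the station's axis and at rest; the hold-down arm is within 0.12 rad of its stop over the pan; the tin stands in the pan (all of step 2 and linear speed of pan below 0.02 m/s and angle between tin's own z axis and vertical below 0.2 rad and horizontal distance between tin and pan below 0.06 m); the robot touches nothing.
It fails at once if the pan falls into the nesting channels (height (world z) of pan below 0.082 m).
It fails at once if the pan is lifted more than 12 mm off the rim or tipped more than 0.2 rad (height (world z) of pan above 0.11 m or angle between pan's own z axis and vertical above 0.2 rad).
It fails at once if the pan is pushed with more than 40 N (contact force between the fingers and pan above 40 N).
It fails at once if the tin is tipped over (angle between tin's own z axis and vertical above 0.6 rad).
It fails at once if a cup, weight, brush or sieve on the bench is moved by more than 30 mm (distance of any of jug, weight, brush, sieve from where it was at the start of the episode above 0.03 m).
It also fails if it takes over 67 s, if anything falls off the work surface, if the arm or the gripper's body presses on something with over 40 N, if the wrist force passes 120 N, or if a joint passes its speed limit or range.

## Working session

There is one attempt and no reset: what is moved stays moved. The work goes in short steps, Python scripts to look and compute and a tool call to move; the robot and the scene stay as the last step left them, time stands still between calls to the robot, and variables do not carry over. Pictures are saved under pics/ and viewed, about 8 in all and at most 12, crops included, and the job is handed in when it is done.

Besides the shell and the picture viewer there is one more tool, called after ">>>" as a command line: name --argument value ..., lists and objects as JSON in quotes. move_arm: Moves the arm, as the interface text tells. Its arguments: {"type":"object","properties":{"motion":{"type":"array"},"fingers":{"type":"number"}},"required":["motion"]}

```bash
mkdir -p pics
python3 - <<'E'
from bench import arm,optics
import cv2,numpy as np
np.set_printoptions(precision=4,suppress=True)
s=arm.get_state();print({k:np.round(v,3) for k,v in s.items()},arm.tcp_to_grasp)
for c in("side","top"):
    im=optics.read_camera(c);cv2.imwrite(f"pics/{c}0.png",im[:,:,::-1])
    for n in("station","lower_rim","pan","pan_ear","clamp","clamp_knob","clamp_hinge","tin","jug","weight","brush","sieve"):
        try:print(c,n,[(round(d["score"],2),np.round(d["position"],3).tolist()) for d in optics.place_of(c,n)][:4])
        except Exception as e:print(c,n,e)
E
```

```text
{'t': np.float64(0.0), 'qpos': array([-1.238,  0.468, -0.012,  1.604,  0.006,  1.071, -0.056]), 'joint_vel': array([ 0.   , -0.002,  0.   ,  0.001,  0.002,  0.   , -0.001]), 'tau': array([ -0.   , -52.056,  -0.012, -24.375,  -0.057,   0.017,   0.   ]), 'tool_pos': array([0.238, 0.604, 0.214]), 'tcp_rot': array([-0.587, -3.086,  0.003]), 'wrist_force': array([ 0.27 , -0.404, -0.143]), 'torque': array([-0.014,  0.019, -0.017]), 'finger_gap': np.float64(0.092)} 0.0187
side station [(0.94, [0.568, 0.026, -0.002])]
side lower_rim []
side pan [(0.74, [0.316, -0.302, -0.004]), (0.66, [0.572, 0.028, 0.098])]
side pan_ear [(0.84, [0.372, -0.236, 0.039]), (0.57, [0.622, -0.048, 0.14])]
side clamp it knows: brush, clamp_hinge, clamp_knob, jug, lower_rim, pan, pan_ear, sieve, station, tin, weight
side clamp_knob [(0.58, [0.54, 0.236, 0.191])]
side clamp_hinge [(0.54, [0.617, 0.17, 0.17]), (0.37, [0.349, 0.267, -0.005])]
side tin [(0.89, [0.67, -0.209, -0.002])]
side jug [(0.79, [0.513, -0.189, -0.002])]
side weight [(0.68, [0.763, 0.006, 0.005])]
side brush [(0.77, [0.352, 0.265, -0.004])]
side sieve [(0.93, [0.593, 0.484, -0.001])]
top station []
top lower_rim [(0.45, [0.512, -0.186, 0.002])]
top pan [(0.83, [0.317, -0.305, 0.001]), (0.72, [0.571, 0.027, 0.098])]
top pan_ear [(0.98, [0.625, -0.052, 0.138]), (0.84, [0.37, -0.233, 0.038])]
top clamp it knows: brush, clamp_hinge, clamp_knob, jug, lower_rim, pan, pan_ear, sieve, station, tin, weight
top clamp_knob [(0.77, [0.538, 0.238, 0.182])]
top clamp_hinge [(0.53, [0.615, 0.169, 0.172])]
top tin [(0.71, [0.596, 0.486, -0.001]), (0.7, [0.677, -0.206, 0.002]), (0.56, [0.575, 0.008, 0.102]), (0.34, [0.35, 0.27, -0.004])]
top jug [(0.65, [0.51, -0.187, 0.003])]
top weight [(0.46, [0.763, 0.005, 0.0])]
top brush [(0.85, [0.352, 0.268, -0.001])]
top sieve [(0.91, [0.594, 0.487, -0.003])]
```

View pics/top0.png

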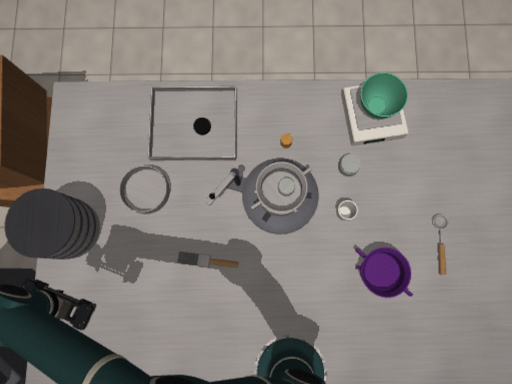

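View pics/side0.png

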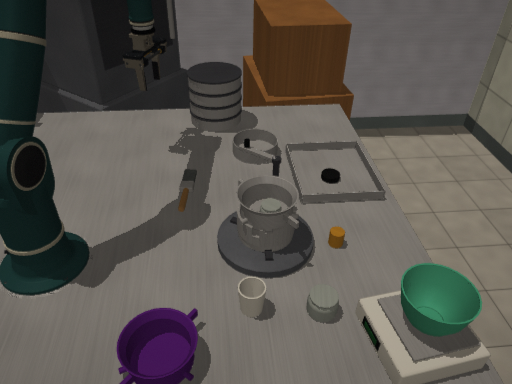

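Top view: the upper grey pan is at (281,188) with ears at about (307,167) and (256,210). The clamp arm runs from its hinge at (238,177) to the far end at (212,200). The tin is at (287,186) in the pan.

Look-alikes:
- Pan: grey at (281,188) on the deck, or purple at (385,270), rejected on colour. The green bowl at (383,95) is something else.
- Tin: in the pan at (287,186), or on the bench at (349,164), a look-alike.

I choose the grey pan on the deck and will check it in a crop.

```bash
cat > h.py <<'E'
import numpy as np,cv2
from bench import arm,optics
from scipy.spatial.transform import Rotation as Ro
C=np.array([0.571,0.027]); 
def goto(p,yaw_y):
    """shift/turn in tool frame to reach world p, tool down, tool y at yaw_y deg"""
    s=arm.get_state();R=Ro.from_rotvec(s["tcp_rot"]).as_matrix()
    a=np.radians(yaw_y);y=np.array([np.cos(a),np.sin(a),0]);z=np.array([0,0,-1.]);x=np.cross(y,z)
    T=np.c_[x,y,z]
    return (np.round(R.T@(np.array(p)-s["tool_pos"]),3).tolist(),np.round(np.degrees(Ro.from_matrix(R.T@T).as_rotvec()),1).tolist())
def pol(th,R,d=0,c=C):
    a=np.radians(th);ur=np.array([np.cos(a),np.sin(a)]);ut=np.array([-ur[1],ur[0]])
    return c+R*ur+d*ut
E
python3 - <<'E'
from h import *
ts=cv2.imread("pics/top0.png")[135:240,190:370];ss=cv2.imread("pics/side0.png")[140:290,200:380]
cv2.imwrite("pics/crop.png",np.vstack([cv2.resize(ts,(514,300),interpolation=2),cv2.resize(ss,(514,290),interpolation=2)]))
s=optics.calibration("side"),optics.calibration("top")
def proj(c,X):
    k=optics.calibration(c);u=k["camera_matrix"]@(k["R"]@np.array(X)+k["t"]);return (u[:2]/u[2]).round(1)
for th in(-56,124):
    X=[*pol(th,.09),.138];print(th,proj("top",X),proj("side",X))
p=[*pol(-56,.099,.035),.30]
print(p, goto([0.239,0.605,0.30],79.2-11), goto(p,34))
E
```

```text
-56 [304.9 173.1] [292.1 220.4]
124 [257.1 205.1] [245.  185.3]
[np.float64(0.6553764124830304), np.float64(-0.035502968061472996), 0.3] ([-0.0, 0.001, -0.085], [-0.0, 0.0, 0.3]) ([-0.623, -0.442, -0.085], [-0.0, 0.0, 34.5])
```

View pics/crop.png

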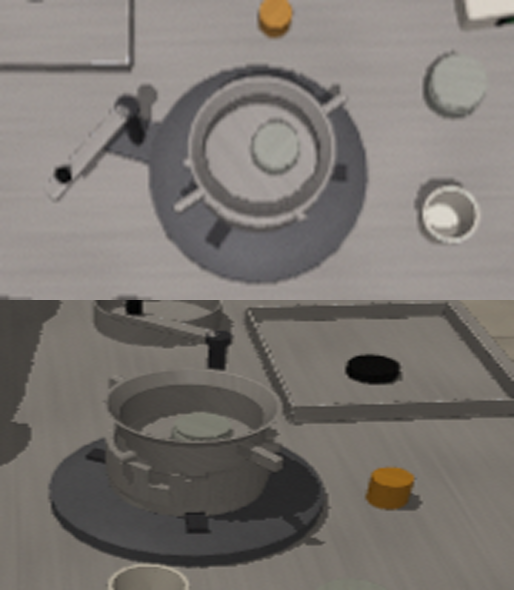

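The crop confirms the steel pan on the deck, with the tin inside it. Its ears are at about -57° and 123° from the pan centre. The clamp arm is swung out to the left. Next I raise, traverse and shut the fingers.

>>> move_arm --motion '[{"xyz": [-0.02, 0, -0.05], "rotation": [0, 0, 0]}, {"xyz": [-0.06, -0.02, -0.085], "rotation": [0, 0, 4]}, {"xyz": [-0.1, -0.045, -0.085], "rotation": [0, 0, 8]}, {"xyz": [-0.14, -0.07, -0.085], "rotation": [0, 0, 12]}, {"xyz": [-0.18, -0.1, -0.085], "rotation": [0, 0, 16]}, {"xyz": [-0.22, -0.13, -0.085], "rotation": [0, 0, 20]}, {"xyz": [-0.26, -0.16, -0.085], "rotation": [0, 0, 24]}, {"xyz": [-0.3, -0.19, -0.085], "rotation": [0, 0, 28]}]' --fingers 0

```text
t: 2.0
tool_pos: [0.4475, 0.3179, 0.2999]
tcp_rot: [1.32, 2.851, 0.001]
wrist_force: [0.8, 1.2, 0.3]
finger_gap: 0.0299
```

Run:
```python
from h import *
print(arm.get_state()["tool_pos"],goto([*pol(-57,.099,.037),.30],33),goto([*pol(-57,.099,.037),.128],33))
```

```text
[0.44747616 0.31790747 0.29994681] ([-0.405, -0.07, -0.0], [0.0, -0.0, 7.3]) ([-0.405, -0.07, 0.172], [0.0, -0.0, 7.3])
```

>>> move_arm --motion '[{"xyz": [-0.048, -0.009, 0], "rotation": [0, 0, 1]}, {"xyz": [-0.096, -0.018, 0], "rotation": [0, 0, 2]}, {"xyz": [-0.144, -0.026, 0], "rotation": [0, 0, 3]}, {"xyz": [-0.192, -0.035, 0], "rotation": [0, 0, 4]}, {"xyz": [-0.24, -0.043, 0], "rotation": [0, 0, 5]}, {"xyz": [-0.288, -0.052, 0], "rotation": [0, 0, 6]}, {"xyz": [-0.336, -0.06, 0], "rotation": [0, 0, 7]}, {"xyz": [-0.384, -0.068, 0], "rotation": [0, 0, 7.3]}]'

```text
t: 2.8
tool_pos: [0.6448, -0.0205, 0.3001]
tcp_rot: [1.499, 2.761, 0.002]
wrist_force: [0.8, 0.2, 0.4]
finger_gap: 0.0005
```

Run:
```python
from h import *
print(arm.get_state()["tool_pos"],goto([*pol(-57,.099,.037),.20],33),goto([*pol(-57,.099,.037),.128],33))
```

```text
[ 0.64479192 -0.02048695  0.30006488] ([-0.019, 0.001, 0.1], [0.1, -0.0, 0.0]) ([-0.019, 0.001, 0.172], [0.1, -0.0, 0.0])
```

>>> move_arm --motion '[{"xyz": [-0.019, 0.001, 0.03], "rotation": [0, 0, 0]}, {"xyz": [-0.019, 0.001, 0.07], "rotation": [0, 0, 0]}, {"xyz": [-0.019, 0.001, 0.1], "rotation": [0, 0, 0]}, {"xyz": [-0.019, 0.001, 0.13], "rotation": [0, 0, 0]}, {"xyz": [-0.019, 0.001, 0.15], "rotation": [0, 0, 0]}, {"xyz": [-0.019, 0.001, 0.165], "rotation": [0, 0, 0]}, {"xyz": [-0.019, 0.001, 0.172], "rotation": [0, 0, 0]}, {"xyz": [-0.019, 0.001, 0.172], "rotation": [0, 0, 0]}]'

```text
t: 3.6
tool_pos: [0.656, -0.0357, 0.1276]
tcp_rot: [-1.499, -2.761, -0.001]
wrist_force: [-0.1, 0.1, 0.1]
finger_gap: 0.0004
```

Run:
```python
from h import *
im=[cv2.resize(optics.read_camera(c)[a:a+130,b:b+170,::-1],(510,390),interpolation=2) for c,a,b in(("top",120,200),("side",140,200))]
cv2.imwrite("pics/c2.png",cv2.resize(np.hstack(im),(800,306)))
print(arm.get_state()["tool_pos"],goto([*pol(-57,.099,.037),.128],33))
for ph in range(2,34,2):
    a=np.radians(ph);R,d=99,37
    print(ph,round(R-R*np.cos(a)-d*np.sin(a),1),round(-d-R*np.sin(a)+d*np.cos(a),1))
```

```text
[ 0.65689471 -0.0357656   0.12910307] ([0.0, -0.001, 0.001], [0.2, 0.0, 0.0])
2 -1.2 -3.5
4 -2.3 -7.0
6 -3.3 -10.6
8 -4.2 -14.1
10 -4.9 -17.8
12 -5.5 -21.4
14 -6.0 -25.0
16 -6.4 -28.7
18 -6.6 -32.4
20 -6.7 -36.1
22 -6.7 -39.8
24 -6.5 -43.5
26 -6.2 -47.1
28 -5.8 -50.8
30 -5.2 -54.5
32 -4.6 -58.1
```

View pics/c2.png

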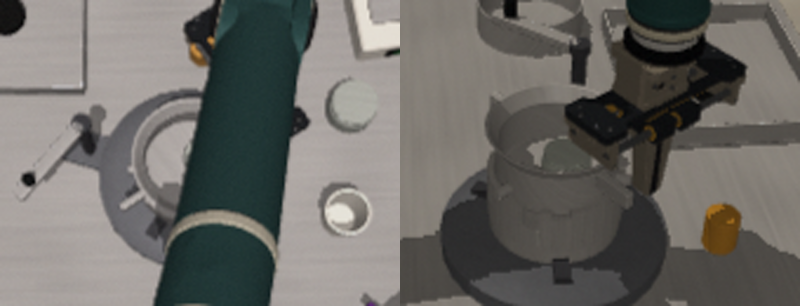

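The side view shows the shut fingers just beyond the near ear on its anticlockwise side, clear of the rim. The top view is mostly hidden by the arm. I approach to contact.

>>> move_arm --motion '[{"xyz": [0, -0.004, 0], "rotation": [0, 0, 0]}, {"xyz": [0, -0.008, 0], "rotation": [0, 0, 0]}, {"xyz": [0, -0.01, 0], "rotation": [0, 0, 0]}, {"xyz": [0, -0.012, 0], "rotation": [0, 0, 0]}, {"xyz": [0, -0.014, 0], "rotation": [0, 0, 0]}]'

```text
t: 4.2
tool_pos: [0.6451, -0.0435, 0.1293]
tcp_rot: [1.498, 2.759, 0.004]
wrist_force: [-0.5, 0.1, -0.5]
finger_gap: 0.0002
```

Run:
```python
from h import *
R,d=99,23
for ph in range(1,12,1):
    a=np.radians(ph)
    print(ph,round(R-R*np.cos(a)-d*np.sin(a),1),round(-d-R*np.sin(a)+d*np.cos(a),1))
```

```text
1 -0.4 -1.7
2 -0.7 -3.5
3 -1.1 -5.2
4 -1.4 -7.0
5 -1.6 -8.7
6 -1.9 -10.5
7 -2.1 -12.2
8 -2.2 -14.0
9 -2.4 -15.8
10 -2.5 -17.5
11 -2.6 -19.3
```

>>> move_arm --motion '[{"xyz": [-0.0004, -0.0017, 0], "rotation": [0, 0, 1]}, {"xyz": [-0.0007, -0.0035, 0], "rotation": [0, 0, 2]}, {"xyz": [-0.0011, -0.0052, 0], "rotation": [0, 0, 3]}, {"xyz": [-0.0014, -0.007, 0], "rotation": [0, 0, 4]}, {"xyz": [-0.0016, -0.0087, 0], "rotation": [0, 0, 5]}, {"xyz": [-0.0019, -0.0105, 0], "rotation": [0, 0, 6]}, {"xyz": [-0.0021, -0.0122, 0], "rotation": [0, 0, 7]}, {"xyz": [-0.0022, -0.014, 0], "rotation": [0, 0, 8]}]'

```text
t: 5.0
tool_pos: [0.6346, -0.0531, 0.1293]
tcp_rot: [1.688, 2.646, 0.004]
wrist_force: [2.5, 1.0, -0.5]
finger_gap: 0.0002
```

```bash
cat > st.py <<'E'
from h import *
s=arm.get_state();R=Ro.from_rotvec(s["tcp_rot"]).as_matrix()
v=np.array([*C,0])-s["tool_pos"]
print("force tool",(R.T@s["wrist_force"]).round(1),"centre in tool",(R.T@v*1000).round(1),"yaw_y",np.degrees(np.arctan2(R[1,1],R[0,1])).round(1),"z",s["tool_pos"][2].round(4),"t",s["t"])
for c in("side","top"):
    optics.read_camera(c)
    for n in("pan","pan_ear"):
        for d in optics.place_of(c,n):
            p=np.array(d["position"])
            q=p[:2]-C
            if np.hypot(*q)<.13:print(c,n,round(d["score"],2),p.round(4),np.degrees(np.arctan2(q[1],q[0])).round(1) if n!="pan" else"")
E
python3 st.py
```

```text
force tool [-0.1  2.6  0.5] centre in tool [ 99.5 -24.5 129.2] yaw_y 24.9 z 0.1293 t 5.0
side pan 0.83 [0.5709 0.0259 0.0953] 
side pan_ear 0.64 [ 0.6141 -0.0559  0.1418] -62.5
top pan 0.78 [0.5709 0.0278 0.0973]
```

>>> move_arm --motion '[{"xyz": [-0.0004, -0.0017, 0], "rotation": [0, 0, 1]}, {"xyz": [-0.0007, -0.0035, 0], "rotation": [0, 0, 2]}, {"xyz": [-0.0011, -0.0052, 0], "rotation": [0, 0, 3]}, {"xyz": [-0.0014, -0.007, 0], "rotation": [0, 0, 4]}, {"xyz": [-0.0016, -0.0087, 0], "rotation": [0, 0, 5]}, {"xyz": [-0.0019, -0.0105, 0], "rotation": [0, 0, 6]}, {"xyz": [-0.0021, -0.0122, 0], "rotation": [0, 0, 7]}, {"xyz": [-0.0022, -0.014, 0], "rotation": [0, 0, 8]}]'

```text
t: 6.1
tool_pos: [0.6226, -0.0615, 0.1293]
tcp_rot: [1.87, 2.522, 0.004]
wrist_force: [2.9, -0.6, -0.3]
finger_gap: 0.0005
```

```bash
python3 st.py
```

```text
force tool [-1.5  2.6  0.3] centre in tool [ 99.7 -24.1 129.2] yaw_y 16.9 z 0.1293 t 6.1
side pan 0.95 [0.5698 0.0253 0.098 ] 
side pan_ear 0.62 [ 0.601  -0.061   0.1383] -71.2
top pan 0.73 [0.5721 0.0259 0.0979]
```

>>> move_arm --motion '[{"xyz": [-0.0004, -0.0017, 0], "rotation": [0, 0, 1]}, {"xyz": [-0.0007, -0.0035, 0], "rotation": [0, 0, 2]}, {"xyz": [-0.0011, -0.0052, 0], "rotation": [0, 0, 3]}, {"xyz": [-0.0014, -0.007, 0], "rotation": [0, 0, 4]}, {"xyz": [-0.0016, -0.0087, 0], "rotation": [0, 0, 5]}, {"xyz": [-0.0019, -0.0105, 0], "rotation": [0, 0, 6]}, {"xyz": [-0.0021, -0.0122, 0], "rotation": [0, 0, 7]}, {"xyz": [-0.0022, -0.014, 0], "rotation": [0, 0, 8]}]'

```text
t: 7.2
tool_pos: [0.6093, -0.0676, 0.1291]
tcp_rot: [2.042, 2.387, 0.003]
wrist_force: [3.1, -1.2, 0.7]
finger_gap: 0.0005
```

```bash
python3 st.py
```

```text
force tool [-1.7  2.8 -0.7] centre in tool [ 99.4 -23.5 129.1] yaw_y 8.9 z 0.1291 t 7.2
side pan 0.66 [0.5708 0.0247 0.0973] 
side pan_ear 0.55 [ 0.5902 -0.0661  0.1415] -78.3
top pan 0.55 [0.5682 0.0278 0.0956]
```

>>> move_arm --motion '[{"xyz": [-0.0004, -0.0017, 0], "rotation": [0, 0, 1]}, {"xyz": [-0.0007, -0.0035, 0], "rotation": [0, 0, 2]}, {"xyz": [-0.0011, -0.0052, 0], "rotation": [0, 0, 3]}, {"xyz": [-0.0014, -0.007, 0], "rotation": [0, 0, 4]}, {"xyz": [-0.0016, -0.0087, 0], "rotation": [0, 0, 5]}]'

```text
t: 8.0
tool_pos: [0.6006, -0.0702, 0.1289]
tcp_rot: [-2.144, -2.296, -0.002]
wrist_force: [2.5, -0.3, 0.8]
finger_gap: 0.0004
```

>>> move_arm --motion '[{"xyz": [-0.0004, -0.0017, 0], "rotation": [0, 0, 1]}, {"xyz": [-0.0007, -0.0035, 0], "rotation": [0, 0, 2]}, {"xyz": [-0.0011, -0.0052, 0], "rotation": [0, 0, 3]}]'

```text
t: 8.3
tool_pos: [0.5952, -0.0717, 0.1289]
tcp_rot: [-2.205, -2.237, -0.002]
wrist_force: [2.1, 0.4, 1.0]
finger_gap: 0.0003
```

```bash
python3 st.py
```

```text
force tool [ 0.3  2.1 -1. ] centre in tool [ 98.9 -22.9 129. ] yaw_y 0.8 z 0.1289 t 8.3
side pan 0.84 [0.5713 0.0289 0.0949] 
side pan_ear 0.79 [ 0.5753 -0.0606  0.1376] -87.2
top pan 0.78 [0.5684 0.0298 0.0967] 
top pan_ear 0.84 [ 0.5776 -0.0637  0.135 ] -85.8
```

>>> move_arm --motion '[{"xyz": [-0.0004, -0.0017, 0], "rotation": [0, 0, 1]}, {"xyz": [-0.0007, -0.0035, 0], "rotation": [0, 0, 2]}, {"xyz": [-0.0011, -0.0052, 0], "rotation": [0, 0, 3]}, {"xyz": [-0.0014, -0.007, 0], "rotation": [0, 0, 4]}]'

```text
t: 9.0
tool_pos: [0.5881, -0.0731, 0.1288]
tcp_rot: [-2.281, -2.159, -0.002]
wrist_force: [3.8, -0.3, 1.6]
finger_gap: 0.0001
```

>>> move_arm --motion '[{"xyz": [-0.0004, -0.0017, 0], "rotation": [0, 0, 1]}, {"xyz": [-0.0007, -0.0035, 0], "rotation": [0, 0, 2]}, {"xyz": [-0.0011, -0.0052, 0], "rotation": [0, 0, 3]}, {"xyz": [-0.0014, -0.007, 0], "rotation": [0, 0, 4]}]'

```text
t: 9.4
tool_pos: [0.5809, -0.0742, 0.1288]
tcp_rot: [-2.357, -2.076, -0.002]
wrist_force: [4.0, 0.4, 1.0]
finger_gap: 0.0008
```

>>> move_arm --motion '[{"xyz": [-0.0004, -0.0017, 0], "rotation": [0, 0, 1]}, {"xyz": [-0.0007, -0.0035, 0], "rotation": [0, 0, 2]}, {"xyz": [-0.0011, -0.0052, 0], "rotation": [0, 0, 3]}, {"xyz": [-0.0014, -0.007, 0], "rotation": [0, 0, 4]}]'

```text
t: 9.8
tool_pos: [0.5736, -0.0748, 0.1288]
tcp_rot: [-2.429, -1.991, -0.002]
wrist_force: [2.6, 0.5, 0.8]
finger_gap: 0.0008
```

```bash
python3 st.py
```

```text
force tool [ 1.   2.5 -0.8] centre in tool [ 99.1 -22.5 128.9] yaw_y -11.3 z 0.1288 t 9.8
side pan 0.67 [0.5713 0.0257 0.0969] 
side pan_ear 0.68 [ 0.5522 -0.0652  0.1403] -101.5
top pan 0.78 [0.5691 0.0281 0.0988] 
top pan_ear 0.65 [ 0.5586 -0.0651  0.1384] -97.7
```

>>> move_arm --motion '[{"xyz": [-0.0004, -0.0017, 0], "rotation": [0, 0, 1]}, {"xyz": [-0.0007, -0.0035, 0], "rotation": [0, 0, 2]}, {"xyz": [-0.0011, -0.0052, 0], "rotation": [0, 0, 3]}, {"xyz": [-0.0014, -0.007, 0], "rotation": [0, 0, 4]}]'

```text
t: 10.5
tool_pos: [0.5663, -0.0748, 0.1287]
tcp_rot: [-2.497, -1.904, -0.001]
wrist_force: [3.1, -0.1, 0.2]
finger_gap: 0.0004
```

>>> move_arm --motion '[{"xyz": [-0.0004, -0.0017, 0], "rotation": [0, 0, 1]}, {"xyz": [-0.0007, -0.0035, 0], "rotation": [0, 0, 2]}, {"xyz": [-0.0011, -0.0052, 0], "rotation": [0, 0, 3]}, {"xyz": [-0.0014, -0.007, 0], "rotation": [0, 0, 4]}]'

```text
t: 10.9
tool_pos: [0.559, -0.0742, 0.1287]
tcp_rot: [-2.563, -1.814, -0.001]
wrist_force: [2.6, -0.3, 1.0]
finger_gap: 0.0007
```

>>> move_arm --motion '[{"xyz": [-0.0004, -0.0017, 0], "rotation": [0, 0, 1]}, {"xyz": [-0.0007, -0.0035, 0], "rotation": [0, 0, 2]}, {"xyz": [-0.0011, -0.0052, 0], "rotation": [0, 0, 3]}, {"xyz": [-0.0014, -0.007, 0], "rotation": [0, 0, 4]}]'

```text
t: 11.3
tool_pos: [0.5518, -0.0731, 0.1287]
tcp_rot: [-2.626, -1.722, -0.001]
wrist_force: [2.6, 0.1, 0.6]
finger_gap: 0.0003
```

```bash
python3 st.py
```

```text
force tool [ 1.1  2.4 -0.6] centre in tool [ 99.2 -22.2 128.9] yaw_y -23.5 z 0.1287 t 11.3
side pan 0.96 [0.5725 0.0246 0.0946] 
top pan 0.87 [0.5707 0.0258 0.0981] 
top pan_ear 0.63 [ 0.5397 -0.0632  0.1351] -109.1
```

>>> move_arm --motion '[{"xyz": [-0.0004, -0.0017, 0], "rotation": [0, 0, 1]}, {"xyz": [-0.0007, -0.0035, 0], "rotation": [0, 0, 2]}, {"xyz": [-0.0011, -0.0052, 0], "rotation": [0, 0, 3]}, {"xyz": [-0.0014, -0.007, 0], "rotation": [0, 0, 4]}]'

```text
t: 12.0
tool_pos: [0.5443, -0.0713, 0.1286]
tcp_rot: [-2.684, -1.629, 0.0]
wrist_force: [2.1, -0.3, -0.7]
finger_gap: 0.0005
```

>>> move_arm --motion '[{"xyz": [-0.0004, -0.0017, 0], "rotation": [0, 0, 1]}, {"xyz": [-0.0007, -0.0035, 0], "rotation": [0, 0, 2]}, {"xyz": [-0.0011, -0.0052, 0], "rotation": [0, 0, 3]}, {"xyz": [-0.0014, -0.007, 0], "rotation": [0, 0, 4]}]'

```text
t: 12.4
tool_pos: [0.5368, -0.0693, 0.1284]
tcp_rot: [-2.74, -1.532, 0.002]
wrist_force: [0.2, 0.1, 1.2]
finger_gap: 0.0006
```

```bash
python3 st.py
python3 - <<'E'
from h import *
im=[cv2.resize(optics.read_camera(c)[a:a+130,b:b+170,::-1],(510,390),interpolation=2) for c,a,b in(("top",120,200),("side",140,200))]
cv2.imwrite("pics/c3.png",cv2.resize(np.hstack(im),(800,306)))
E
```

```text
force tool [ 0.2  0.1 -1.2] centre in tool [ 99.9 -20.9 128.5] yaw_y -31.6 z 0.1284 t 12.4
side pan 0.6 [0.5698 0.0266 0.0886] 
side pan_ear 0.78 [ 0.5271 -0.052   0.1337] -119.1
top pan 0.94 [0.5706 0.0284 0.0904] 
top pan_ear 0.68 [ 0.5252 -0.0522  0.132 ] -120.0
```

View pics/c3.png

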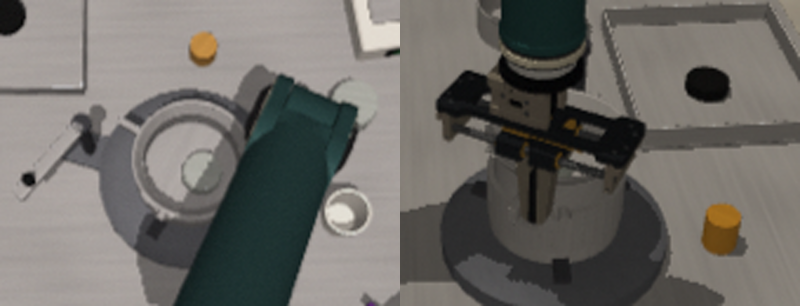

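Both networks now put the pan at z≈0.089–0.090 and the ear at 0.133, down from about 0.098 and 0.138. The push force has vanished, so the pan has dropped. I make one small probe to feel the block, then back off.

>>> move_arm --motion '[{"xyz": [-0.0004, -0.0017, 0], "rotation": [0, 0, 1]}, {"xyz": [-0.0007, -0.0035, 0], "rotation": [0, 0, 2]}]'

```text
t: 13.0
tool_pos: [0.5343, -0.0683, 0.1287]
tcp_rot: [-2.767, -1.484, -0.0]
wrist_force: [1.7, -1.3, -0.1]
finger_gap: 0.0004
```

>>> move_arm --motion '[{"xyz": [-0.0004, -0.0017, 0], "rotation": [0, 0, 1]}, {"xyz": [-0.0007, -0.0035, 0], "rotation": [0, 0, 2]}]'

```text
t: 13.2
tool_pos: [0.5315, -0.0674, 0.1288]
tcp_rot: [-2.795, -1.434, -0.002]
wrist_force: [1.4, -2.2, -0.9]
finger_gap: 0.0005
```

>>> move_arm --motion '[{"xyz": [-0.0004, -0.0017, 0], "rotation": [0, 0, 1]}, {"xyz": [-0.0007, -0.0035, 0], "rotation": [0, 0, 2]}]'

```text
t: 13.4
tool_pos: [0.5284, -0.0661, 0.129]
tcp_rot: [2.821, 1.383, 0.002]
wrist_force: [2.0, -0.9, -1.3]
finger_gap: 0.0005
```

```bash
python3 st.py
```

```text
force tool [0.5 2.1 1.3] centre in tool [ 99.5 -23.5 129. ] yaw_y -37.8 z 0.129 t 13.4
side pan 0.92 [0.5696 0.027  0.0897] 
side pan 0.23 [ 0.5188 -0.049   0.1306] 
side pan_ear 0.74 [ 0.5202 -0.0487  0.1312] -123.9
top pan 0.66 [0.5703 0.0287 0.0897] 
top pan_ear 0.64 [ 0.522  -0.0505  0.1301] -122.3
```

Both cameras put the pan at 0.0897 and the ear at 0.130, which matches a seated pan. The total turn is about 66°. I back off from the ear and rise.

>>> move_arm --motion '[{"xyz": [0, 0.008, 0], "rotation": [0, 0, 0]}, {"xyz": [-0.004, 0.018, 0], "rotation": [0, 0, 0]}, {"xyz": [-0.006, 0.02, -0.03], "rotation": [0, 0, 0]}, {"xyz": [-0.006, 0.02, -0.075], "rotation": [0, 0, 0]}, {"xyz": [-0.006, 0.02, -0.12], "rotation": [0, 0, 0]}, {"xyz": [-0.006, 0.02, -0.15], "rotation": [0, 0, 0]}]' --fingers 0

```text
t: 14.3
tool_pos: [0.541, -0.0844, 0.2818]
tcp_rot: [2.82, 1.383, 0.005]
wrist_force: [1.1, 0.8, -0.1]
finger_gap: 0.0004
```

Run:
```python
from h import *
H=np.array([.616,.1695])
s=arm.get_state();print(s["qpos"].round(2),s["t"],s["tool_pos"])
for c in("side","top"):
    optics.read_camera(c)
    for n in("clamp_knob","clamp_hinge","pan","tin","station"):
        for d in optics.place_of(c,n):print(c,n,round(d["score"],2),np.round(d["position"],4))
print(goto([.539,.237,.28],-115))
```

```text
[-0.6   0.28  0.85  1.82 -0.23  1.14 -0.33] 14.3 [ 0.54102105 -0.08435945  0.28183044]
side clamp_knob 0.56 [0.5348 0.2373 0.1905]
side clamp_hinge 0.45 [0.6168 0.1726 0.1709]
side pan 0.92 [0.5713 0.028  0.0846]
side pan 0.82 [ 3.151e-01 -3.010e-01 -3.000e-04]
side tin 0.8 [ 0.6685 -0.2095  0.0011]
side tin 0.64 [0.5606 0.0095 0.0939]
side station 0.65 [ 0.569   0.0251 -0.0013]
top clamp_knob 0.56 [0.5363 0.2341 0.186 ]
top clamp_hinge 0.73 [0.6138 0.17   0.1724]
top clamp_hinge 0.5 [ 0.3471  0.2686 -0.0038]
top pan 0.97 [0.5662 0.0281 0.0877]
top pan 0.71 [ 0.3171 -0.3021 -0.0039]
top tin 0.56 [0.5558 0.0102 0.0937]
([0.253, -0.196, -0.002], [-0.0, 0.0, 77.3])
```

>>> move_arm --motion '[{"xyz": [0.03, -0.022, -0.01], "rotation": [0, 0, 8]}, {"xyz": [0.06, -0.045, -0.02], "rotation": [0, 0, 16]}, {"xyz": [0.09, -0.07, -0.02], "rotation": [0, 0, 24]}, {"xyz": [0.12, -0.095, -0.02], "rotation": [0, 0, 32]}, {"xyz": [0.15, -0.12, -0.02], "rotation": [0, 0, 40]}, {"xyz": [0.18, -0.14, -0.02], "rotation": [0, 0, 48]}, {"xyz": [0.21, -0.165, -0.02], "rotation": [0, 0, 56]}, {"xyz": [0.24, -0.185, -0.02], "rotation": [0, 0, 64]}]' --fingers 0.05

```text
t: 15.7
tool_pos: [0.5397, 0.222, 0.2981]
tcp_rot: [-3.124, 0.327, 0.002]
wrist_force: [1.2, -0.7, -0.9]
finger_gap: 0.0499
```

Run:
```python
from h import *
s=arm.get_state();print(s["qpos"].round(2),s["tool_pos"].round(3))
print(goto([.537,.2365,.28],-115),goto([.537,.2365,.182],-115))
```

```text
[-1.18  0.38  0.96  1.72 -0.33  1.22 -1.92] [0.54  0.222 0.298]
([-0.006, -0.014, 0.018], [-0.0, 0.1, 13.0]) ([-0.006, -0.014, 0.116], [-0.0, 0.1, 13.0])
```

>>> move_arm --motion '[{"xyz": [-0.003, -0.007, 0.0], "rotation": [0, 0, 8]}, {"xyz": [-0.006, -0.014, 0.01], "rotation": [0, 0, 15]}, {"xyz": [-0.006, -0.014, 0.03], "rotation": [0, 0, 20]}, {"xyz": [-0.006, -0.014, 0.05], "rotation": [0, 0, 20]}]'

```text
t: 16.1
tool_pos: [0.5366, 0.2376, 0.2473]
tcp_rot: [3.02, -0.866, -0.001]
wrist_force: [0.6, -0.1, -0.4]
finger_gap: 0.05
```

Run:
```python
from h import *
im=[cv2.resize(optics.read_camera(c)[a:a+130,b:b+170,::-1],(510,390),interpolation=2) for c,a,b in(("top",120,160),("side",80,200))]
cv2.imwrite("pics/c4.png",cv2.resize(np.hstack(im),(800,306)))
s=arm.get_state();print(s["qpos"].round(2),s["tool_pos"].round(3),s["t"])
for c in("side","top"):
    for n in("clamp_knob",):
        for d in optics.place_of(c,n):print(c,n,round(d["score"],2),np.round(d["position"],4))
print(goto([.537,.2365,.182],-122))
```

```text
[-1.22  0.46  1.    1.78 -0.43  1.14 -2.21] [0.535 0.237 0.246] 16.2
side clamp_knob 0.69 [0.5373 0.2364 0.1864]
top clamp_knob 0.71 [7.628e-01 4.700e-03 5.000e-04]
([0.0, 0.0, 0.066], [0.0, 0.1, 0.0])
```

View pics/c4.png

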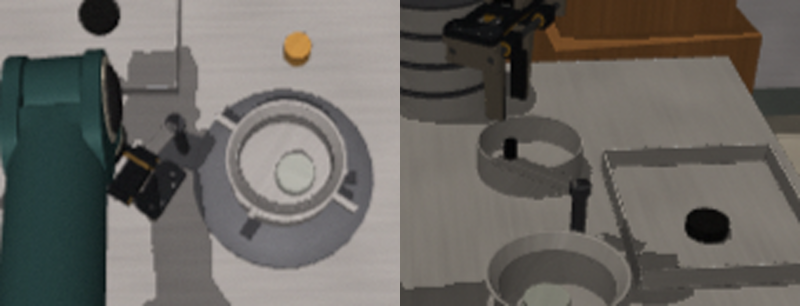

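The fingers straddle the knob from above in the side view (knob at crop (510,148), fingers at (497,95) and (520,75)). The pan is seated and the tin is standing. I descend and narrow the jaws around the knob.

>>> move_arm --motion '[{"xyz": [0.001, 0, 0.02], "rotation": [0, 0, 0]}, {"xyz": [0.001, 0, 0.04], "rotation": [0, 0, 0]}, {"xyz": [0.001, 0, 0.055], "rotation": [0, 0, 0]}, {"xyz": [0.001, 0, 0.064], "rotation": [0, 0, 0]}, {"xyz": [0.001, 0, 0.064], "rotation": [0, 0, 0]}]'

```text
t: 16.8
tool_pos: [0.5373, 0.2362, 0.1838]
tcp_rot: [3.019, -0.865, -0.003]
wrist_force: [0.3, -0.1, -0.0]
finger_gap: 0.05
```

>>> move_arm --motion '[{"xyz": [0, 0, 0], "rotation": [0, 0, 0]}, {"xyz": [0, 0, 0], "rotation": [0, 0, 0]}, {"xyz": [0, 0, 0], "rotation": [0, 0, 0]}]' --fingers 0.024

```text
t: 17.1
tool_pos: [0.5377, 0.2364, 0.1845]
tcp_rot: [3.02, -0.865, -0.002]
wrist_force: [0.5, 0.2, -0.7]
finger_gap: 0.0278
```

```bash
cat > arc.py <<'E'
from h import *
import sys
H=np.array([.616,.170]);a0,a1=map(float,sys.argv[1:3])   # TCP angle now -> to (deg about hinge), yaw follows
s=arm.get_state();R=Ro.from_rotvec(s["tcp_rot"]).as_matrix();q=s["tool_pos"][:2]-H
psi=np.degrees(np.arctan2(q[1],q[0]))%360;yaw=np.degrees(np.arctan2(R[1,1],R[0,1]))
print("psi",psi.round(1),"r",np.hypot(*q).round(4),"yaw",yaw.round(1),"F",(R.T@s["wrist_force"]).round(1),"q",s["qpos"].round(2),s["t"])
for k in range(1,9):
    p=min(psi+4*k,a1);w=yaw+(-18-yaw)*(p-psi)/max(252-psi,1)
    xyz,r=goto([*pol(p,.1,0,H),.183],w);print(p.round(1),xyz,r[2])
E
python3 arc.py 0 250
```

```text
psi 139.7 r 0.1026 yaw -122.0 F [ 0.3 -0.5  0.7] q [-1.17  0.53  0.94  1.83 -0.5   1.04 -2.15] 17.1
143.7 [0.002, 0.007, 0.001] -3.7
147.7 [0.002, 0.014, 0.001] -7.4
151.7 [0.002, 0.021, 0.001] -11.1
155.7 [0.002, 0.028, 0.001] -14.8
159.7 [0.004, 0.035, 0.001] -18.5
163.7 [0.005, 0.042, 0.001] -22.2
167.7 [0.007, 0.049, 0.001] -25.9
171.7 [0.01, 0.055, 0.001] -29.6
```

>>> move_arm --motion '[{"xyz": [0.001, 0.007, 0.001], "rotation": [0, 0, -3.7]}, {"xyz": [0.002, 0.014, 0.001], "rotation": [0, 0, -7.4]}, {"xyz": [0.002, 0.021, 0.001], "rotation": [0, 0, -11.1]}, {"xyz": [0.003, 0.028, 0.001], "rotation": [0, 0, -14.8]}, {"xyz": [0.004, 0.035, 0.001], "rotation": [0, 0, -18.5]}, {"xyz": [0.005, 0.042, 0.001], "rotation": [0, 0, -22.2]}, {"xyz": [0.007, 0.049, 0.001], "rotation": [0, 0, -25.9]}, {"xyz": [0.01, 0.055, 0.001], "rotation": [0, 0, -29.6]}]'

```text
t: 17.9
tool_pos: [0.5171, 0.1846, 0.184]
tcp_rot: [-3.14, 0.06, 0.001]
wrist_force: [-1.3, 0.5, -0.3]
finger_gap: 0.0242
```

```bash
python3 arc.py 0 250
```

```text
psi 171.6 r 0.1 yaw -92.2 F [-1.3 -0.4  0.3] q [-1.07  0.42  0.84  1.92 -0.38  0.97 -1.65] 17.9
175.6 [-0.001, 0.007, 0.001] -3.7
179.6 [-0.001, 0.014, 0.001] -7.4
183.6 [-0.0, 0.021, 0.001] -11.1
187.6 [0.001, 0.028, 0.001] -14.8
191.6 [0.002, 0.035, 0.001] -18.5
195.6 [0.004, 0.041, 0.001] -22.1
199.6 [0.007, 0.048, 0.001] -25.8
203.6 [0.009, 0.054, 0.001] -29.5
```

>>> move_arm --motion '[{"xyz": [-0.001, 0.007, 0.001], "rotation": [0, 0, -3.7]}, {"xyz": [-0.001, 0.014, 0.001], "rotation": [0, 0, -7.4]}, {"xyz": [0, 0.021, 0.001], "rotation": [0, 0, -11.1]}, {"xyz": [0.001, 0.028, 0.001], "rotation": [0, 0, -14.8]}, {"xyz": [0.002, 0.035, 0.001], "rotation": [0, 0, -18.5]}, {"xyz": [0.004, 0.041, 0.001], "rotation": [0, 0, -22.1]}, {"xyz": [0.007, 0.048, 0.001], "rotation": [0, 0, -25.8]}, {"xyz": [0.009, 0.054, 0.001], "rotation": [0, 0, -29.5]}]'

```text
t: 18.7
tool_pos: [0.5243, 0.1303, 0.1834]
tcp_rot: [-3.05, -0.745, -0.001]
wrist_force: [-0.1, 0.2, -0.4]
finger_gap: 0.0239
```

```bash
python3 arc.py 0 250;  python3 - <<'E'
from h import *
im=[cv2.resize(optics.read_camera(c)[a:a+130,b:b+170,::-1],(510,390),interpolation=2) for c,a,b in(("top",120,180),("side",110,200))]
cv2.imwrite("pics/c5.png",cv2.resize(np.hstack(im),(800,306)))
for c in("side","top"):
    for n in("clamp_knob","pan"):
        for d in optics.place_of(c,n):print(c,n,round(d["score"],2),np.round(d["position"],4))
E
```

```text
psi 203.4 r 0.0999 yaw -62.5 F [-0.  -0.2  0.4] q [-0.89  0.37  0.73  1.94 -0.31  0.94 -1.1 ] 18.7
207.4 [-0.0, 0.007, 0.0] -3.7
211.4 [-0.0, 0.014, 0.0] -7.3
215.4 [0.001, 0.021, 0.0] -11.0
219.4 [0.002, 0.028, 0.0] -14.7
223.4 [0.004, 0.035, 0.0] -18.3
227.4 [0.006, 0.041, 0.0] -22.0
231.4 [0.008, 0.048, 0.0] -25.7
235.4 [0.011, 0.054, 0.0] -29.4
side clamp_knob 0.82 [0.5233 0.1316 0.1888]
side pan 0.95 [0.5759 0.0251 0.0888]
side pan 0.8 [ 0.3181 -0.3003 -0.0019]
top clamp_knob 0.27 [0.5517 0.013  0.0949]
top pan 0.97 [0.5694 0.0273 0.0898]
top pan 0.74 [ 0.3146 -0.3014  0.0013]
```

View pics/c5.png

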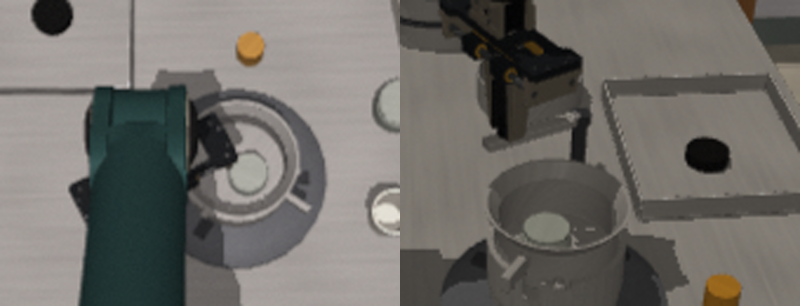

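The arm follows the knob; its bar is at crop (530,130) in the side view, approaching the rim. I continue.

>>> move_arm --motion '[{"xyz": [0, 0.007, 0], "rotation": [0, 0, -3.7]}, {"xyz": [0, 0.014, 0], "rotation": [0, 0, -7.3]}, {"xyz": [0.001, 0.021, 0], "rotation": [0, 0, -11]}, {"xyz": [0.002, 0.028, 0], "rotation": [0, 0, -14.7]}, {"xyz": [0.004, 0.035, 0], "rotation": [0, 0, -18.3]}, {"xyz": [0.006, 0.041, 0], "rotation": [0, 0, -22]}, {"xyz": [0.008, 0.048, 0], "rotation": [0, 0, -25.7]}, {"xyz": [0.011, 0.054, 0], "rotation": [0, 0, -29.4]}]'

```text
t: 19.8
tool_pos: [0.5584, 0.0881, 0.1829]
tcp_rot: [-2.761, -1.494, 0.0]
wrist_force: [-0.9, 0.7, 0.5]
finger_gap: 0.024
```

```bash
python3 arc.py 0 260
```

```text
psi 234.9 r 0.1001 yaw -33.2 F [ 0.  -1.1 -0.5] q [-0.7   0.4   0.62  1.88 -0.28  0.95 -0.54] 19.8
238.9 [0.0, 0.007, -0.0] -3.5
242.9 [0.001, 0.014, -0.0] -7.1
246.9 [0.002, 0.021, -0.0] -10.6
250.9 [0.003, 0.028, -0.0] -14.2
254.9 [0.005, 0.034, -0.0] -17.7
258.9 [0.007, 0.041, -0.0] -21.3Traceback (most recent call last):
  File "arc.py", line 9, in <module>
    xyz,r=goto([*pol(p,.1,0,H),.183],w);print(p.round(1),xyz,r[2])
                                              ^^^^^^^
AttributeError: 'float' object has no attribute 'round'
```

>>> move_arm --motion '[{"xyz": [0, 0.005, 0], "rotation": [0, 0, -3]}, {"xyz": [0.001, 0.01, 0], "rotation": [0, 0, -6]}, {"xyz": [0.002, 0.015, 0], "rotation": [0, 0, -8.5]}, {"xyz": [0.002, 0.02, 0], "rotation": [0, 0, -10.6]}, {"xyz": [0.003, 0.024, 0], "rotation": [0, 0, -12.5]}, {"xyz": [0.003, 0.028, 0], "rotation": [0, 0, -14.2]}]'

```text
t: 20.4
tool_pos: [0.5833, 0.076, 0.1826]
tcp_rot: [-2.554, -1.825, 0.001]
wrist_force: [-0.5, -0.2, -0.2]
finger_gap: 0.0242
```

>>> move_arm --motion '[{"xyz": [0, 0.002, 0], "rotation": [0, 0, -1]}, {"xyz": [0, 0.004, 0], "rotation": [0, 0, -2]}]'

```text
t: 20.6
tool_pos: [0.5869, 0.075, 0.1824]
tcp_rot: [-2.521, -1.87, 0.002]
wrist_force: [-0.3, -0.1, -1.0]
finger_gap: 0.0241
```

>>> move_arm --motion '[{"xyz": [0, 0.002, 0], "rotation": [0, 0, 0]}, {"xyz": [0, 0.004, 0], "rotation": [0, 0, 0]}]'

```text
t: 20.8
tool_pos: [0.5898, 0.0742, 0.1821]
tcp_rot: [-2.519, -1.869, 0.005]
wrist_force: [-6.5, 1.4, 3.3]
finger_gap: 0.024
```

Run:
```python
from h import *
for c in("side","top"):
    optics.read_camera(c)
    for n in("clamp_knob","clamp_hinge","pan","station"):
        for d in optics.place_of(c,n)[:1]:print(c,n,round(d["score"],2),np.round(d["position"],4))
```

```text
side clamp_knob 0.59 [0.586  0.0738 0.189 ]
side clamp_hinge 0.62 [0.6147 0.1718 0.1715]
side pan 0.79 [ 0.3167 -0.3052 -0.0025]
side station 0.63 [ 0.5695  0.0259 -0.0018]
top clamp_hinge 0.48 [0.6114 0.1722 0.1725]
top pan 0.96 [ 0.3162 -0.301   0.0013]
```

There is 6.6 N on the jaws, with the knob seen at about 253° against an expected stop of about 252°, so the arm is at its stop. I centre the jaws, open and lift.

>>> move_arm --motion '[{"xyz": [0, -0.004, 0], "rotation": [0, 0, 0]}, {"xyz": [0, -0.004, -0.001], "rotation": [0, 0, 0]}, {"xyz": [0, -0.004, -0.001], "rotation": [0, 0, 0]}]' --fingers 0.04

```text
t: 21.6
tool_pos: [0.5866, 0.0754, 0.1836]
tcp_rot: [-2.52, -1.87, 0.002]
wrist_force: [-0.3, 0.7, -0.8]
finger_gap: 0.0396
```

>>> move_arm --motion '[{"xyz": [0, 0, -0.02], "rotation": [0, 0, 0]}, {"xyz": [0, 0, -0.05], "rotation": [0, 0, 0]}, {"xyz": [0, 0, -0.09], "rotation": [0, 0, 0]}, {"xyz": [0.02, 0, -0.12], "rotation": [0, 0, 0]}, {"xyz": [0.05, 0, -0.13], "rotation": [0, 0, 0]}, {"xyz": [0.09, 0, -0.13], "rotation": [0, 0, 0]}, {"xyz": [0.13, 0, -0.13], "rotation": [0, 0, 0]}, {"xyz": [0.17, 0, -0.13], "rotation": [0, 0, 0]}]'

```text
t: 22.4
tool_pos: [0.637, 0.2393, 0.3143]
tcp_rot: [-2.521, -1.87, -0.001]
wrist_force: [0.2, -0.2, 0.4]
finger_gap: 0.0401
```

Run:
```python
from h import *
im=[cv2.resize(optics.read_camera(c)[a:a+130,b:b+170,::-1],(510,390),interpolation=2) for c,a,b in(("top",120,200),("side",140,200))]
cv2.imwrite("pics/c6.png",cv2.resize(np.hstack(im),(800,306)))
for c in("side","top"):
    for n in("clamp_knob","clamp_hinge","pan","tin","jug","weight","brush","sieve"):
        for d in optics.place_of(c,n)[:2]:print(c,n,round(d["score"],2),np.round(d["position"],4))
s=arm.get_state();print(s["tool_pos"],s["wrist_force"],s["t"])
```

```text
side clamp_knob 0.48 [0.588  0.0749 0.1906]
side clamp_hinge 0.68 [0.6166 0.1717 0.1716]
side pan 0.98 [ 0.3161 -0.303  -0.0025]
side pan 0.96 [0.5746 0.0291 0.0886]
side tin 0.81 [0.5572 0.008  0.0909]
side tin 0.64 [ 6.727e-01 -2.102e-01 -3.000e-04]
side jug 0.95 [ 0.5125 -0.1899 -0.0011]
side weight 0.86 [0.7617 0.0068 0.0015]
side brush 0.84 [ 0.3461  0.2631 -0.0038]
side sieve 0.77 [0.5963 0.4863 0.0026]
top clamp_knob 0.52 [0.5855 0.072  0.1853]
top clamp_hinge 0.8 [0.6148 0.1713 0.1752]
top clamp_hinge 0.59 [ 0.5946  0.4888 -0.0006]
top pan 0.91 [0.5693 0.0315 0.0899]
top pan 0.59 [ 0.3174 -0.3043  0.0012]
top tin 0.64 [ 0.6728 -0.2096  0.0029]
top tin 0.61 [0.5569 0.0139 0.0946]
top jug 0.65 [ 0.5131 -0.1874  0.0008]
top weight 0.59 [0.762 0.005 0.001]
top sieve 0.78 [ 0.5932  0.4868 -0.0021]
top sieve 0.51 [ 0.5215 -0.0482  0.1297]
[0.63619814 0.23779314 0.31381625] [ 0.355089   -0.49495967 -1.09082649] 23.3
```

View pics/c6.png

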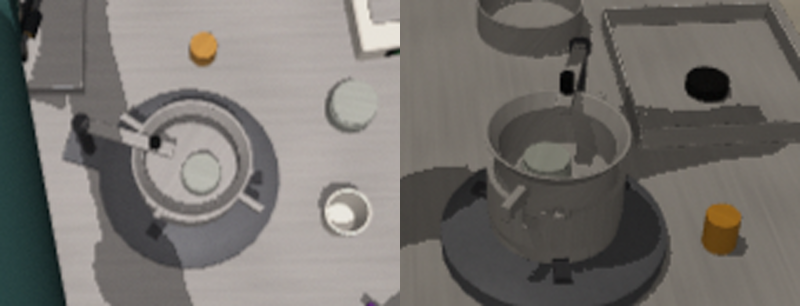

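The top view shows the bar from the post at (80,125) over the rim to (175,150), pointing at the pan centre. The tin stands at (200,172), the pan is level, and the gripper is clear. I hand in.

```bash
python3 -c "
from bench import ticket
print(ticket.job_done())"
```

```text
the job is handed in; nothing more can be done
None
```

I turned the pan about 66° clockwise by one ear until it dropped into its seats, swung the hold-down arm to its stop, let go, and handed the job in at about 23 s. The hand-in gives no verdict.

- **Pan:** both cameras put the underside at 0.089–0.090 m, and it looks level. Pushing took about 2–4 N at the ear. I felt the drop as the force vanishing. I pushed about 6° further, still at 2–3 N, so I never felt the hard block. One single-camera reading of 0.085 m was out of line; later ones returned to 0.089–0.090 m. The last centre readings are 4–6 mm apart, so the 6 mm limit from the station's axis is only roughly confirmed.
- **Hold-down arm:** I felt the stop at 6.6 N. After release the knob is seen at about 253° around the hinge, against about 252° expected for the stop.
- **Tin and other things:** the tin stands in the pan, about 2 cm off centre. The cup, weight, brush and sieve are within about 6 mm of where they started, which is close to the measuring error. The gripper is clear and touches nothing.

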